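# Free the bulb cabinet's press-and-slide catch

### The job

Unlatch the wooden cabinet: with the fingertips press down the yellow middle of the black sliding catch on its top to free its brake, and keeping it pressed push the catch all the way to the red stop, so that the door springs ajar. Then let the yellow middle come up again and move clear. This is pushing work only: lift or carry nothing, and leave everything else on the ledge and cabinet where it is.

Things in the scene. Friction and masses are not known exactly. Their poses are not given: they have to be found in the camera images.
- cabinet: Fixed wooden cabinet, 200 (x) x 360 (y) x 170 mm high. Origin: centre of its underside; -x is its front (towards the robot), z up. On its top, near and parallel to the front edge, an aluminium rail (50 mm wide, 182 mm long along y) carries the black catch. A thin lip behind the rail, 37 mm behind its centre line, rises to 190 mm above the ledge.
- catch (a joint): Position (m) of the black catch along the rail: 0 = fully latched, 0.070 = against the red stop; grows along the cabinet's +y (left as seen from the robot); starts between 0 and 0.004. A spring brake with a keeper holds it (up to 5 mm slack) against 20 N and more unless the yellow pad is pressed; then it slides with 1 to 2 N, pushed by friction on the pad or against its end wall. Its steel tongue holds the door until about 0.058.
- end_wall (a point): Middle of the inner face of the catch's leading (+y) end wall, 6 mm above the raised pad, 32 mm from the pad's centre. The catch is 84 mm long (y), 46 mm wide, with a 10 mm thick wall at each end; the 64 mm between the walls is open to front and rear and the yellow pad is its bottom. Wall tops: 12 mm above the pad, 208 mm above the ledge. Axes as the cabinet's.
- press (a joint): Depth (m) of the yellow pad in the catch's middle: about 0 when up, 0.006 at the bottom of its travel. Springy: takes about 4 N to start and 5.5 N at the bottom. The catch is free when it is pressed by more than 3 mm. It springs fully up by itself when let go at either end of the catch's travel (catch below 0.005 or above 0.066).
- pad_top (a point): Centre of the top face of the yellow pad (38 x 58 mm, long side along the cabinet's y); moves with the catch and sinks with the pad. Axes as the cabinet's. With the pad up it is 196 mm above the ledge.
- stop_face (a point): Point on the face of the red stop block (50 x 12 x 24 mm, fixed across the rail's +y end) that the catch's end wall comes up against, 190 mm above the ledge, on the rail's centre line. With the catch against it, the pad's centre is 42 mm from this face. Axes as the cabinet's.
- door (a joint): Angle (rad) of the cabinet's pale wooden swing door (251 mm wide, 154 mm high, in the front, hinged at its right edge seen from the robot, brass knob): 0 shut. A light spring swings it towards the robot to about 0.4 once the tongue is clear of it; it then needs no touching.
- bulb_a: Bystander: white spiral energy-saver bulb lying on its side, 130 mm long, 44 mm thick; origin under its middle.
- bulb_b: Bystander: second such bulb.
- cage: Bystander: orange plastic bulb cage standing upright, 84 mm across, 150 mm high; origin at the centre of its underside.
- jar: Bystander: stainless steel screw-top jar, 80 mm across, 120 mm high; origin at the centre of its underside.
- tape: Bystander: blue roll of tape lying on the rear of the cabinet's top, 68 mm across, 19 mm high; origin at the centre of its underside.
- wrench: Bystander: steel wrench 150 mm long lying on the rear of the cabinet's top, under 20 mm high; origin under its middle.

How it is judged:
On the way, in this order (a step that is already met when the one before it is completed fails the run):
1. the yellow middle is pressed down while the catch is still in its latched half (value of joint press above 0.002 m and value of joint catch below 0.035 m), for 0.1 s.
2. the catch has reached the red stop with its middle still pressed (value of joint catch above 0.067 m and value of joint press above 0.001 m), for 0.05 s.
At the end, for the whole second after the job is handed in: The catch stands within 3 mm of the red stop (joint above 0.067), its yellow middle is up again (less than 0.8 mm down), and the door has sprung ajar by itself, 0.2 to 0.7 rad (value of joint catch above 0.067 m and value of joint press below 0.0008 m and value of joint door between 0.2 and 0.7 rad and velocity of joint catch below 0.005 m/s); the robot touches nothing.
It fails at once if the catch is forced along without its middle being pressed (velocity of joint catch above 0.02 m/s and value of joint press below 0.0005 m and value of joint catch between 0.008 and 0.06 m).
It fails at once if a bystander is lifted, carried or shifted by more than 20 mm (distance of any of bulb_a, bulb_b, cage, jar, tape, wrench from where it was at the start of the episode above 0.02 m).
It also fails if it takes over 38 s, if anything falls off the work surface, if the arm or the gripper's body presses on something with over 40 N, if the wrist force passes 120 N, or if a joint passes its speed limit or range.

### The arm

A 6-joint arm with a two-finger parallel gripper is mounted at the origin on the work surface. World frame = base frame: x ahead of the robot, y to its left, z up, the work surface at z = 0. Lengths are in m, angles in rad, forces in N, time in s.
With the tool pointing down it reaches from about 0.425 to 0.95 m from the base axis. Payload 3.5 kg.
Tool frame: the origin (TCP) lies at the very end of the fingers, on their centre line; the grasp point (between the pads) lies 19 mm behind it; z points along the fingers, y is the line along which they close (so a half turn about z gives the same grasp; the last joint's range is limited). The gripper opens to 85 mm and grips with 20 to 120 N. Pads are 22 mm wide; open, the fingers measure 114 mm over their backs; the gripper's body (76 mm by 85 mm) begins 54 mm behind the grasp point. The pads swing forward as they close: fully open they stand 13 mm farther back than shut.
Start: joints at [1.184, 0.286, 1.577, -0, 1.279, -0.15], TCP at [0.158, 0.656, 0.231] pointing down, gripper open.
Joint ranges: [-2.77, 2.77], [-0.9, 2.22], [0.21, 2.48], [-1.53, 4.67], [0.24, 2.81], [-2.84, 2.84]. Speed limits (rad/s): [2.79, 2.79, 3.14, 3.14, 3.14, 3.14].

### API

Orientations are given as a unit quaternion [x, y, z, w].
In Python, from plant import ctrl, optics, sign_off gives the robot as it stands.
- The arm moves only by the shell command python3 -m creep 'ROWS' [FORCE]. ROWS is JSON, a list of rows, each an object of numbers: "x", "y", "z": the shift along the tool's x, y, z in mm; "rx", "ry", "rz": the turn, a rotation vector about the tool's x, y, z in degrees; "grip": the opening, from 0 (shut) to 1 (fully open). In form: [{"x": .., "y": .., "z": .., "rx": .., "ry": .., "rz": .., "grip": ..}, ...]. A call has exactly 10 rows; each row shifts and turns the commanded pose from where the row before left it, along the tool's axes as they then stand; what a row does not reach is not made up. A row lasts 1/12 s, in which the tool goes at most 41.7 mm and 7.16 degrees, less where a joint would pass 70% of its speed; a pose out of reach is approached as far as the arm can. A call with a gripper value outside its range is refused whole. The fingers move at their own pace and stop on an object; FORCE is the grip in N (left out, the last holds). Time passes only in rows, so rows that do not move let the fingers close, or fill a call up. It gives the time, the measured TCP pose, the force, the opening and the grip force at its end, in the units of the state.
- ctrl.get_state(): the state, without advancing time (a new reading comes with each control period).
- optics.read_camera(name): name is "side" or "top"; returns a dict with "color" (420x560x3 uint8, blue, green, red), "K" (3x3 intrinsics, pixels), "R" (3x3) and "t" (3): a world point X has camera coordinates R X + t. Camera axes: x right, y down, z forward; pixel columns grow to the right and rows downward; lengths in m; the calibration is good to about 2 mm. A picture is of the moment at which its call begins. There is no depth.
- sign_off(): hands the job in; it is judged then, once.
The state is a dict: "time": time; "qpos": joint angles; "dq": joint speeds; "joint_efforts": joint torques, N m; "eef_pos": TCP position; "tcp_rot": TCP orientation; "contact_force": force on the tool from outside, world axes, zero at the start; "wrist_torque": the same for the moment, N m; "opening": opening from 0.0 (shut) to 1.0 (fully open); "finger_force": force on a finger pad.
Only numpy, scipy, OpenCV 4.12 (cv2) and the standard library are available. Lean on these libraries where they do the work, as an engineer would, in place of code of your own. Each camera call takes 0.05 s, during which the arm holds its last target. There are 200 camera calls.

## Working session

There is one attempt and no reset: what is moved stays moved. The work goes in short steps, Python scripts to look and compute and a shell command to move; the robot and the scene stay as the last step left them, time stands still between calls to the robot, and variables do not carry over. Pictures are saved under pics/ and viewed, at most 10 in all, crops included, and the job is handed in when it is done.

```bash
mkdir -p pics; ls; python3 - <<'E'
from plant import ctrl, optics
import cv2,pickle
s=ctrl.get_state();print(s)
d={}
for n in("side","top"):
    d[n]=optics.read_camera(n);cv2.imwrite(f"pics/{n}0.png",d[n]["color"])
    print(n,d[n]["K"].tolist(),d[n]["R"].tolist(),d[n]["t"].tolist())
pickle.dump(d,open("c0.pkl","wb"))
E
```

```text
pics
{'time': 0.0, 'qpos': array([ 1.18398333e+00,  2.87171412e-01,  1.57819352e+00,  2.34295271e-05,
        1.27856692e+00, -1.49993549e-01]), 'dq': array([ 0.00036688,  0.00141129, -0.00177944,  0.00160238,  0.00283637,
        0.00021479]), 'joint_efforts': array([-1.55388141e-03, -4.05969357e+01, -2.92630541e+01, -2.73816586e-04,
        5.95292149e-03, -1.39010535e-05]), 'eef_pos': array([0.15807469, 0.65555584, 0.22993439]), 'tcp_rot': array([ 1.18136499e-01,  9.92996677e-01, -1.12474767e-03, -3.20981021e-04]), 'contact_force': array([-0.71726068,  0.52347443,  0.37971567]), 'wrist_torque': array([-0.01813664,  0.00993244, -0.0240467 ]), 'finger_force': 0.0, 'opening': 0.9975699744594886}
side [[394.38108074637597, 0.0, 283.62948960237867], [0.0, 394.38108074637597, 206.92370014311015], [0.0, 0.0, 1.0]] [[0.6818363107797162, -0.7315002431888264, 0.0025767260222908346], [-0.535913781642168, -0.5019202063951315, -0.6788759275878468], [0.4978912169824818, 0.46150135495679345, -0.7342484834337395]] [-0.3799483706098146, 0.37365742650539574, 0.6562961742070244]
top [[495.6003185581575, 0.0, 277.3096624100007], [0.0, 495.6003185581575, 203.26929927381283], [0.0, 0.0, 1.0]] [[0.025633409790019726, -0.9995833280407223, -0.01327021497833851], [-0.9982274420823085, -0.02488089952689179, -0.05406398720538628], [0.05371128537233475, 0.014632537092627216, -0.9984492909917281]] [-0.008761957298940012, 0.5361083828485804, 1.0868389739081505]
```

View pics/top0.png

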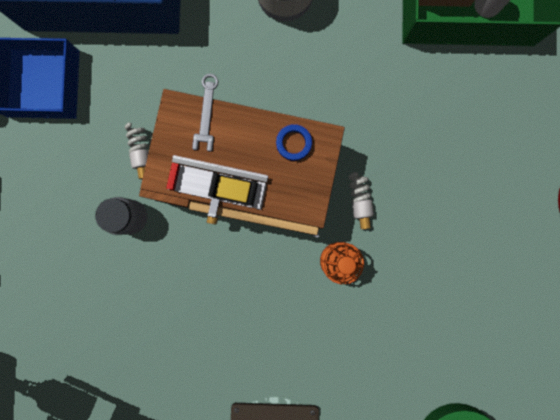

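View pics/side0.png

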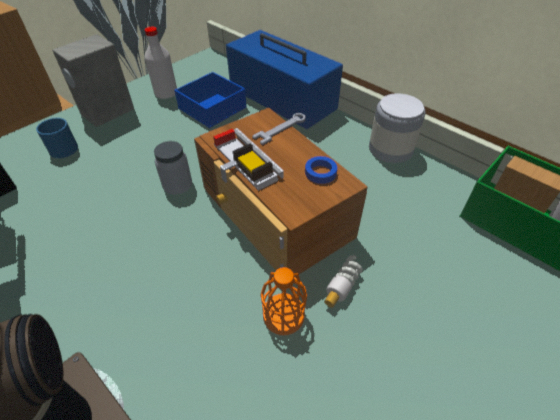

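The top picture shows the red stop at about (173,177), the yellow pad at (235,189), and cabinet corners near (164,90), (344,127) and (141,196). The side picture confirms this. I'll enlarge both.

```bash
python3 - <<'E'
import cv2,pickle,numpy as np
d=pickle.load(open("c0.pkl","rb"))
a=cv2.resize(d["top"]["color"][140:240,130:280],None,fx=5,fy=5,interpolation=cv2.INTER_CUBIC)
cv2.imwrite("pics/t1.png",a)
for n in d:
    h=cv2.cvtColor(d[n]["color"],cv2.COLOR_BGR2HSV)
    m=cv2.inRange(h,(22,150,100),(33,255,255))
    k,l,st,c=cv2.connectedComponentsWithStats(m)
    i=1+np.argmax(st[1:,4]);print(n,st[i],c[i])
    cn=cv2.findContours((l==i).astype('u1'),0,1)[0][0]
    print(cv2.minAreaRect(cn))
E
cat > h.py <<'E'
import numpy as np
def ray(c,p,z):
    v=c["R"].T@np.linalg.solve(c["K"],[p[0],p[1],1]);o=-c["R"].T@c["t"]
    return o+v*(z-o[2])/v[2]
def proj(c,X):
    q=c["K"]@(c["R"]@np.asarray(X)+c["t"]);return q[:2]/q[2]
E
```

```text
side [238 151  27  21 308] [250.92532468 160.42207792]
((250.75003051757812, 160.25001525878906), (22.62741470336914, 16.26345443725586), 45.0)
top [216 176  34  26 631] [232.75277338 188.79397781]
((232.6591796875, 188.74403381347656), (30.953073501586914, 20.549545288085938), 11.888657569885254)
```

View pics/t1.png

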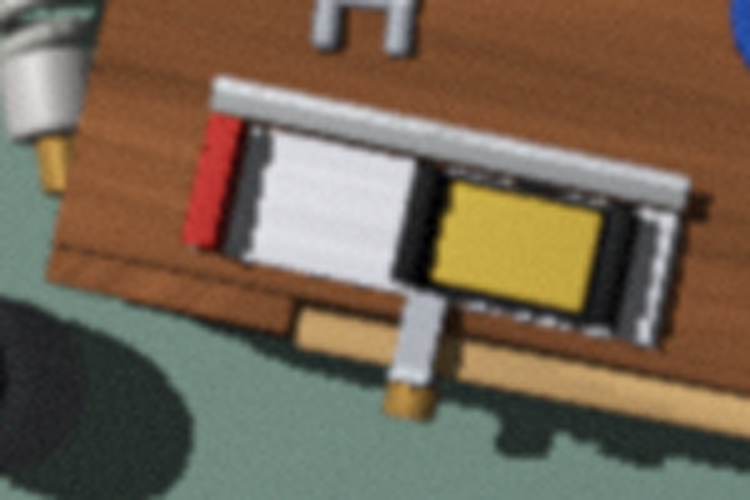

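The crop shows the yellow pad with corners at (453,182), (603,210), (583,312), (432,283), which is about (233.5,189) in the full picture. The red stop's top has corners at (210,115), (245,120), (215,248), (185,243), and the lip runs at about 11° in the picture.

```bash
python3 - <<'E'
import pickle,numpy as np
from h import *
d=pickle.load(open("c0.pkl","rb"));c=d["top"]
f=lambda p:(np.array(p)+.5)/5-.5+[130,140]
q=[f(p) for p in[(453,182),(603,210),(583,312),(432,283)]]
P=[ray(c,p,.196) for p in q];print(np.round(P,4))
cen=np.mean(P,0);print("pad",cen)
print("pad side",ray(d["side"],(250.9,160.4),.196))
for a,b,z in[((213,108),(686,205),.19),((213,75),(686,172),.19)]:
    v=ray(c,f(a),z)-ray(c,f(b),z);print("lip",np.degrees(np.arctan2(v[1],v[0])),np.linalg.norm(v))
for a,b in[((344,127),(164,90)),((325,227),(141,196))]:
    v=ray(c,b,.17)-ray(c,a,.17);print("cab",np.degrees(np.arctan2(v[1],v[0])),np.linalg.norm(v))
R=[ray(c,f(p),.202) for p in[(245,120),(215,248)]];print("stop",R, np.mean(R,0)-cen)
print("top of end wall proj etc",[ray(c,f(p),.208) for p in[(415,160),(395,280),(447,165),(425,290)]])
E
```

```text
[[0.5746 0.1098 0.196 ]
 [0.5655 0.0536 0.196 ]
 [0.5273 0.06   0.196 ]
 [0.5367 0.1165 0.196 ]]
pad [0.55103704 0.08496529 0.196     ]
pad side [0.54929608 0.08699634 0.196     ]
lip 79.769071245213 0.18185690214251393
lip 79.75110595308553 0.18200100969073252
cab 79.55208096407756 0.355307748273235
cab 81.89227175462631 0.35684374052141377
stop [array([0.59521549, 0.18710306, 0.202     ]), array([0.54731269, 0.19650082, 0.202     ])] [0.02022705 0.10683665 0.006     ]
top of end wall proj etc [array([0.58113295, 0.12252545, 0.208     ]), array([0.53669888, 0.12843215, 0.208     ]), array([0.57956867, 0.11067072, 0.208     ]), array([0.53329456, 0.11728111, 0.208     ])]
```

```bash
python3 -m creep '[{"z":-25,"rz":-3.3,"grip":0},{"x":-24,"y":-24,"grip":0},{"x":-24,"y":-24,"grip":0},{"x":-24,"y":-24,"grip":0},{"x":-24,"y":-24,"grip":0},{"x":-24,"y":-24,"grip":0},{"x":-24,"y":-24,"grip":0},{"x":-24,"y":-24,"grip":0},{"x":-24,"y":-24,"grip":0},{"x":-24,"y":-24,"grip":0}]' 20 && python3 -m creep '[{"x":-24,"y":-24,"grip":0},{"x":-24,"y":-24,"grip":0},{"x":-24,"y":-24,"grip":0},{"x":-24,"y":-24,"grip":0},{"x":-24,"y":-24,"grip":0},{"x":-24,"y":-24,"grip":0},{"x":-24,"y":-24,"grip":0},{"x":-24,"y":-24,"grip":0},{"x":-24,"y":-24,"grip":0},{"x":-24,"y":-24,"grip":0}]'
```

```text
$[0]: bad value
```

```bash
python3 -m creep '[{"x":0,"y":0,"z":-25,"rx":0,"ry":0,"rz":-3.3,"grip":0},{"x":-24,"y":-24,"z":0,"rx":0,"ry":0,"rz":0,"grip":0},{"x":-24,"y":-24,"z":0,"rx":0,"ry":0,"rz":0,"grip":0},{"x":-24,"y":-24,"z":0,"rx":0,"ry":0,"rz":0,"grip":0},{"x":-24,"y":-24,"z":0,"rx":0,"ry":0,"rz":0,"grip":0},{"x":-24,"y":-24,"z":0,"rx":0,"ry":0,"rz":0,"grip":0},{"x":-24,"y":-24,"z":0,"rx":0,"ry":0,"rz":0,"grip":0},{"x":-24,"y":-24,"z":0,"rx":0,"ry":0,"rz":0,"grip":0},{"x":-24,"y":-24,"z":0,"rx":0,"ry":0,"rz":0,"grip":0},{"x":-24,"y":-24,"z":0,"rx":0,"ry":0,"rz":0,"grip":0}]' 20
```

```text
time: 0.93
eef_pos: [0.3327, 0.4035, 0.2558]
tcp_rot: [0.089, 0.996, -0.0, -0.0]
contact_force: [0.8, 0.1, -0.1]
opening: 0.005
finger_force: 0.0
```

```bash
python3 -m creep '[{"x":-27,"y":-26,"z":0,"rx":0,"ry":0,"rz":0,"grip":0},{"x":-27,"y":-26,"z":0,"rx":0,"ry":0,"rz":0,"grip":0},{"x":-27,"y":-26,"z":0,"rx":0,"ry":0,"rz":0,"grip":0},{"x":-27,"y":-26,"z":0,"rx":0,"ry":0,"rz":0,"grip":0},{"x":-27,"y":-26,"z":0,"rx":0,"ry":0,"rz":0,"grip":0},{"x":-27,"y":-26,"z":0,"rx":0,"ry":0,"rz":0,"grip":0},{"x":-27,"y":-26,"z":0,"rx":0,"ry":0,"rz":0,"grip":0},{"x":-27,"y":-26,"z":0,"rx":0,"ry":0,"rz":0,"grip":0},{"x":-27,"y":-28,"z":0,"rx":0,"ry":0,"rz":0,"grip":0},{"x":-27,"y":-28,"z":0,"rx":0,"ry":0,"rz":0,"grip":0}]'
python3 - <<'E'
from plant import ctrl, optics
import cv2
a=[]
for n,(r,c) in(("side",(70,170)),("top",(120,150))):
    a.append(cv2.resize(optics.read_camera(n)["color"][r:r+140,c:c+130],None,fx=3,fy=3,interpolation=2))
cv2.imwrite("pics/h1.png",cv2.hconcat(a));print(ctrl.get_state()["eef_pos"])
E
```

```text
time: 1.77
eef_pos: [0.5514, 0.0955, 0.2558]
tcp_rot: [0.09, 0.996, 0.0, -0.0]
contact_force: [1.1, 0.3, 0.7]
opening: 0.001
finger_force: 0.0
[0.55301546 0.09282717 0.25565868]
```

View pics/h1.png

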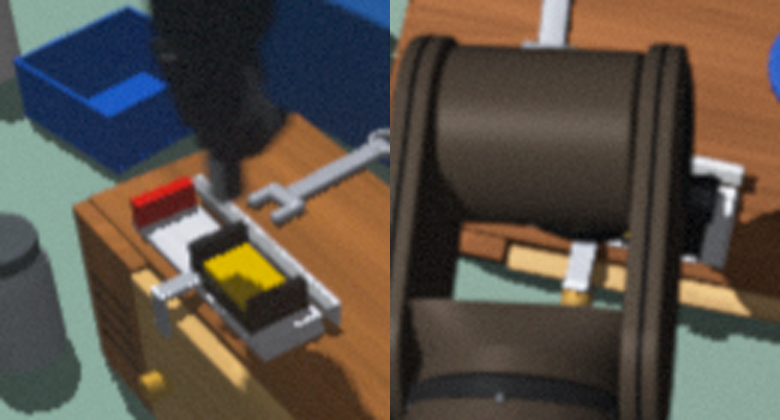

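The fingertip hangs over the catch (side crop, about (228,195)), 7 mm towards the +y wall from the pad's centre. Next I lower it to just above the pad, then press.

```bash
python3 -m creep '[{"x":0,"y":0,"z":9,"rx":0,"ry":0,"rz":0,"grip":0},{"x":0,"y":0,"z":9,"rx":0,"ry":0,"rz":0,"grip":0},{"x":0,"y":0,"z":9,"rx":0,"ry":0,"rz":0,"grip":0},{"x":0,"y":0,"z":8,"rx":0,"ry":0,"rz":0,"grip":0},{"x":0,"y":0,"z":7,"rx":0,"ry":0,"rz":0,"grip":0},{"x":0,"y":0,"z":5,"rx":0,"ry":0,"rz":0,"grip":0},{"x":0,"y":0,"z":3,"rx":0,"ry":0,"rz":0,"grip":0},{"x":0,"y":0,"z":3,"rx":0,"ry":0,"rz":0,"grip":0},{"x":0,"y":0,"z":2,"rx":0,"ry":0,"rz":0,"grip":0},{"x":0,"y":0,"z":0,"rx":0,"ry":0,"rz":0,"grip":0}]'
python3 - <<'E'
from plant import ctrl, optics
import cv2
a=optics.read_camera("side")["color"][110:190,190:290]
cv2.imwrite("pics/h2.png",cv2.resize(a,None,fx=6,fy=6,interpolation=2));s=ctrl.get_state();print(s["eef_pos"],s["contact_force"])
E
```

```text
time: 2.7
eef_pos: [0.5509, 0.0973, 0.2011]
tcp_rot: [0.089, 0.996, -0.0, -0.0]
contact_force: [-0.3, 0.6, -1.0]
opening: 0.001
finger_force: 0.0
[0.55106758 0.09721684 0.20142024] [ 0.02368935 -0.39454444 -0.39189544]
```

View pics/h2.png

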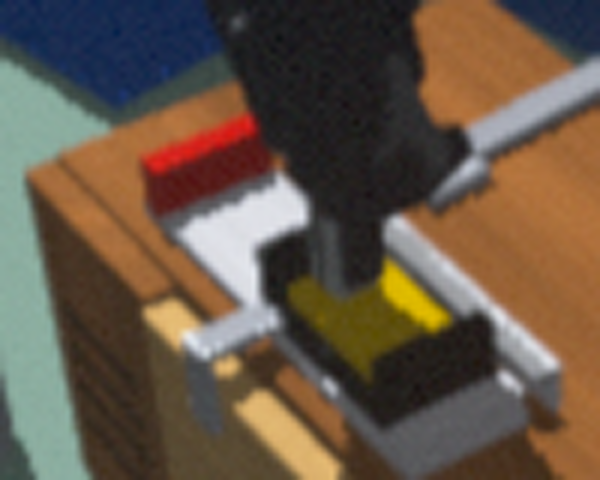

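The fingertip, at about (345,285) in the crop, is inside the catch close to the leading wall and clear of the lip. Pressing.

```bash
python3 -m creep '[{"x":0,"y":0,"z":2,"rx":0,"ry":0,"rz":0,"grip":0},{"x":0,"y":0,"z":2,"rx":0,"ry":0,"rz":0,"grip":0},{"x":0,"y":0,"z":2,"rx":0,"ry":0,"rz":0,"grip":0},{"x":0,"y":0,"z":1,"rx":0,"ry":0,"rz":0,"grip":0},{"x":0,"y":0,"z":1,"rx":0,"ry":0,"rz":0,"grip":0},{"x":0,"y":0,"z":1,"rx":0,"ry":0,"rz":0,"grip":0},{"x":0,"y":0,"z":1,"rx":0,"ry":0,"rz":0,"grip":0},{"x":0,"y":0,"z":0,"rx":0,"ry":0,"rz":0,"grip":0},{"x":0,"y":0,"z":0,"rx":0,"ry":0,"rz":0,"grip":0},{"x":0,"y":0,"z":0,"rx":0,"ry":0,"rz":0,"grip":0}]'
```

```text
time: 3.58
eef_pos: [0.5512, 0.0972, 0.1917]
tcp_rot: [0.089, 0.996, -0.0, 0.0]
contact_force: [-1.6, 0.0, 3.8]
opening: 0.003
finger_force: 2.4
```

```bash
python3 -m creep '[{"x":0,"y":0,"z":1,"rx":0,"ry":0,"rz":0,"grip":0},{"x":0,"y":0,"z":1,"rx":0,"ry":0,"rz":0,"grip":0},{"x":0,"y":0,"z":0,"rx":0,"ry":0,"rz":0,"grip":0},{"x":0,"y":0,"z":0,"rx":0,"ry":0,"rz":0,"grip":0},{"x":0,"y":0,"z":0,"rx":0,"ry":0,"rz":0,"grip":0},{"x":0,"y":0,"z":0,"rx":0,"ry":0,"rz":0,"grip":0},{"x":0,"y":0,"z":0,"rx":0,"ry":0,"rz":0,"grip":0},{"x":0,"y":0,"z":0,"rx":0,"ry":0,"rz":0,"grip":0},{"x":0,"y":0,"z":0,"rx":0,"ry":0,"rz":0,"grip":0},{"x":0,"y":0,"z":0,"rx":0,"ry":0,"rz":0,"grip":0}]'
```

```text
time: 4.42
eef_pos: [0.5512, 0.0972, 0.19]
tcp_rot: [0.089, 0.996, -0.0, 0.0]
contact_force: [-1.9, 1.0, 5.9]
opening: -0.001
finger_force: 3.3
```

```bash
python3 -m creep '[{"x":0,"y":2,"z":0,"rx":0,"ry":0,"rz":0,"grip":0},{"x":0,"y":2,"z":0,"rx":0,"ry":0,"rz":0,"grip":0},{"x":0,"y":3,"z":0,"rx":0,"ry":0,"rz":0,"grip":0},{"x":0,"y":3,"z":0,"rx":0,"ry":0,"rz":0,"grip":0},{"x":0,"y":3,"z":0,"rx":0,"ry":0,"rz":0,"grip":0},{"x":0,"y":3,"z":0,"rx":0,"ry":0,"rz":0,"grip":0},{"x":0,"y":3,"z":0,"rx":0,"ry":0,"rz":0,"grip":0},{"x":0,"y":3,"z":0,"rx":0,"ry":0,"rz":0,"grip":0},{"x":0,"y":2,"z":0,"rx":0,"ry":0,"rz":0,"grip":0},{"x":0,"y":0,"z":0,"rx":0,"ry":0,"rz":0,"grip":0}]'
python3 - <<'E'
from plant import ctrl, optics
import cv2
a=optics.read_camera("side")["color"][110:210,190:290]
cv2.imwrite("pics/h3.png",cv2.resize(a,None,fx=5,fy=5,interpolation=2));s=ctrl.get_state();print(s["eef_pos"],s["contact_force"])
E
```

```text
time: 5.25
eef_pos: [0.5557, 0.1211, 0.19]
tcp_rot: [0.089, 0.996, 0.0, 0.001]
contact_force: [-0.4, -0.1, 6.2]
opening: 0.001
finger_force: 3.1
[0.55574767 0.12107843 0.19001686] [-0.98686118  0.54141251  6.66794501]
```

View pics/h3.png

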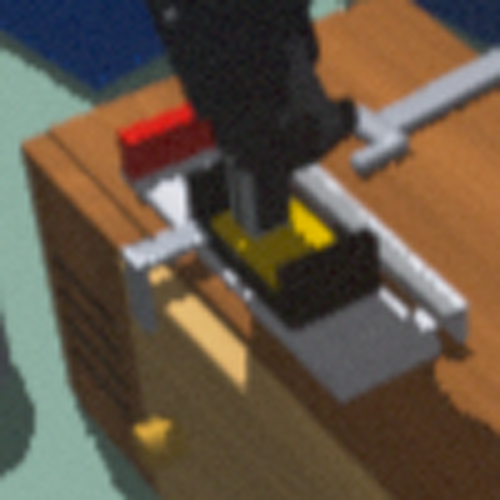

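The catch is sliding along with the finger: its leading wall, near (210,185), is now closer to the red stop. Continuing.

```bash
python3 -m creep '[{"x":0,"y":2,"z":0,"rx":0,"ry":0,"rz":0,"grip":0},{"x":0,"y":3,"z":0,"rx":0,"ry":0,"rz":0,"grip":0},{"x":0,"y":4,"z":0,"rx":0,"ry":0,"rz":0,"grip":0},{"x":0,"y":4,"z":0,"rx":0,"ry":0,"rz":0,"grip":0},{"x":0,"y":4,"z":0,"rx":0,"ry":0,"rz":0,"grip":0},{"x":0,"y":4,"z":0,"rx":0,"ry":0,"rz":0,"grip":0},{"x":0,"y":4,"z":0,"rx":0,"ry":0,"rz":0,"grip":0},{"x":0,"y":4,"z":0,"rx":0,"ry":0,"rz":0,"grip":0},{"x":0,"y":3,"z":0,"rx":0,"ry":0,"rz":0,"grip":0},{"x":0,"y":2,"z":0,"rx":0,"ry":0,"rz":0,"grip":0}]'
python3 -m creep '[{"x":0,"y":2,"z":0,"rx":0,"ry":0,"rz":0,"grip":0},{"x":0,"y":2,"z":0,"rx":0,"ry":0,"rz":0,"grip":0},{"x":0,"y":2,"z":0,"rx":0,"ry":0,"rz":0,"grip":0},{"x":0,"y":2,"z":0,"rx":0,"ry":0,"rz":0,"grip":0},{"x":0,"y":1,"z":0,"rx":0,"ry":0,"rz":0,"grip":0},{"x":0,"y":1,"z":0,"rx":0,"ry":0,"rz":0,"grip":0},{"x":0,"y":1,"z":0,"rx":0,"ry":0,"rz":0,"grip":0},{"x":0,"y":1,"z":0,"rx":0,"ry":0,"rz":0,"grip":0},{"x":0,"y":0,"z":0,"rx":0,"ry":0,"rz":0,"grip":0},{"x":0,"y":0,"z":0,"rx":0,"ry":0,"rz":0,"grip":0}]'
```

```text
time: 6.13
eef_pos: [0.5621, 0.1543, 0.19]
tcp_rot: [0.089, 0.996, -0.0, 0.001]
contact_force: [-0.3, -1.3, 6.4]
opening: 0.003
finger_force: 2.9
time: 6.97
eef_pos: [0.5641, 0.1649, 0.19]
tcp_rot: [0.089, 0.996, -0.001, 0.001]
contact_force: [-0.7, -4.0, 5.5]
opening: -0.004
finger_force: 3.1
```

```bash
python3 -m creep '[{"x":0,"y":1,"z":0,"rx":0,"ry":0,"rz":0,"grip":0},{"x":0,"y":1,"z":0,"rx":0,"ry":0,"rz":0,"grip":0},{"x":0,"y":1,"z":0,"rx":0,"ry":0,"rz":0,"grip":0},{"x":0,"y":1,"z":0,"rx":0,"ry":0,"rz":0,"grip":0},{"x":0,"y":1,"z":0,"rx":0,"ry":0,"rz":0,"grip":0},{"x":0,"y":1,"z":0,"rx":0,"ry":0,"rz":0,"grip":0},{"x":0,"y":0,"z":0,"rx":0,"ry":0,"rz":0,"grip":0},{"x":0,"y":0,"z":0,"rx":0,"ry":0,"rz":0,"grip":0},{"x":0,"y":0,"z":0,"rx":0,"ry":0,"rz":0,"grip":0},{"x":0,"y":0,"z":0,"rx":0,"ry":0,"rz":0,"grip":0}]'
python3 - <<'E'
from plant import ctrl, optics
import cv2
a=optics.read_camera("side")["color"][110:230,180:290]
cv2.imwrite("pics/h4.png",cv2.resize(a,None,fx=5,fy=5,interpolation=2));s=ctrl.get_state();print(s["eef_pos"],s["contact_force"])
E
```

```text
time: 7.8
eef_pos: [0.5653, 0.1706, 0.19]
tcp_rot: [0.089, 0.996, -0.001, 0.001]
contact_force: [-1.0, -3.8, 6.4]
opening: 0.0
finger_force: 3.0
[0.56525557 0.170581   0.18997009] [-0.2221955  -4.7417944   4.54033659]
```

View pics/h4.png

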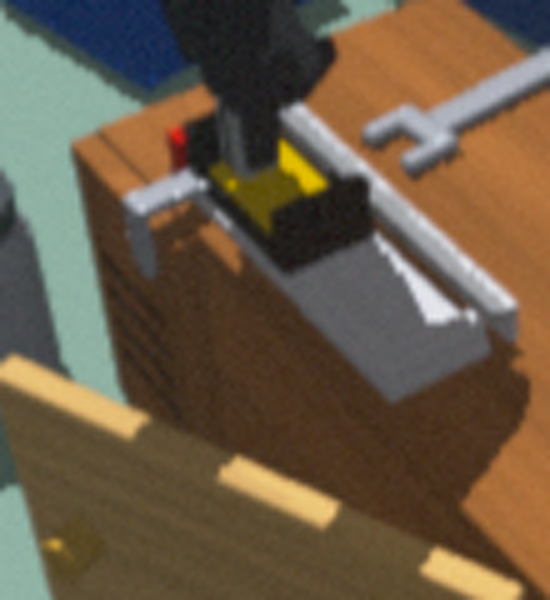

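The catch stands against the red stop (wall near (195,150)) and the door has swung open. The side force held at about 4 N while the tip slipped on the pad, so the catch is at its end. Lifting straight up.

```bash
python3 -m creep '[{"x":0,"y":0,"z":-2,"rx":0,"ry":0,"rz":0,"grip":0},{"x":0,"y":0,"z":-2,"rx":0,"ry":0,"rz":0,"grip":0},{"x":0,"y":0,"z":-3,"rx":0,"ry":0,"rz":0,"grip":0},{"x":0,"y":0,"z":-5,"rx":0,"ry":0,"rz":0,"grip":0},{"x":0,"y":0,"z":-10,"rx":0,"ry":0,"rz":0,"grip":0},{"x":0,"y":0,"z":-20,"rx":0,"ry":0,"rz":0,"grip":0},{"x":0,"y":0,"z":-20,"rx":0,"ry":0,"rz":0,"grip":0},{"x":0,"y":0,"z":-20,"rx":0,"ry":0,"rz":0,"grip":0},{"x":0,"y":0,"z":-10,"rx":0,"ry":0,"rz":0,"grip":0},{"x":0,"y":0,"z":0,"rx":0,"ry":0,"rz":0,"grip":0}]'
python3 -m creep '[{"x":0,"y":20,"z":0,"rx":0,"ry":0,"rz":0,"grip":0},{"x":0,"y":25,"z":0,"rx":0,"ry":0,"rz":0,"grip":0},{"x":0,"y":25,"z":0,"rx":0,"ry":0,"rz":0,"grip":0},{"x":0,"y":25,"z":0,"rx":0,"ry":0,"rz":0,"grip":0},{"x":0,"y":25,"z":0,"rx":0,"ry":0,"rz":0,"grip":0},{"x":0,"y":25,"z":0,"rx":0,"ry":0,"rz":0,"grip":0},{"x":0,"y":20,"z":0,"rx":0,"ry":0,"rz":0,"grip":0},{"x":0,"y":10,"z":0,"rx":0,"ry":0,"rz":0,"grip":0},{"x":0,"y":0,"z":0,"rx":0,"ry":0,"rz":0,"grip":0},{"x":0,"y":0,"z":0,"rx":0,"ry":0,"rz":0,"grip":0}]'
python3 - <<'E'
from plant import ctrl, optics
import cv2
a=optics.read_camera("top")["color"][130:250,110:240]
b=optics.read_camera("side")["color"][110:230,170:300]
cv2.imwrite("pics/h5.png",cv2.resize(cv2.hconcat([a,b]),None,fx=3,fy=3,interpolation=2))
E
```

```text
time: 8.68
eef_pos: [0.5656, 0.1727, 0.2846]
tcp_rot: [0.089, 0.996, 0.001, 0.002]
contact_force: [0.2, -0.1, -0.3]
opening: -0.002
finger_force: 0.0
time: 9.52
eef_pos: [0.5952, 0.344, 0.2799]
tcp_rot: [0.089, 0.996, -0.001, -0.001]
contact_force: [-0.0, -1.1, -0.3]
opening: -0.001
finger_force: 0.0
```

View pics/h5.png

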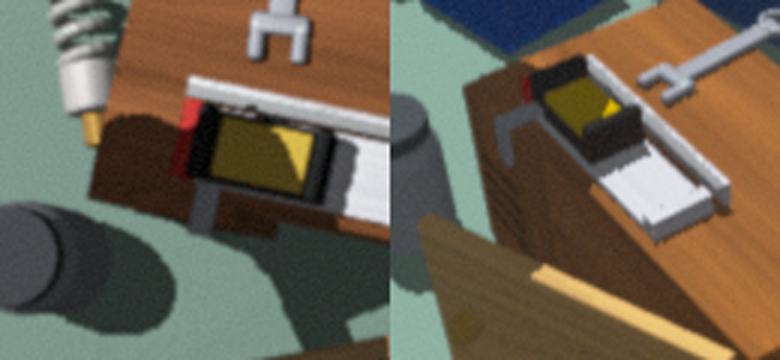

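The pictures show the catch right against the red stop (top crop, near (195,140)). The pad has moved about 69 mm and is up, the door is ajar, and the bystanders are in place. Handing in.

```bash
python3 -c "
from plant import sign_off
print(sign_off())"
```

```text
the job is handed in; nothing more can be done
None
```

The catch was pressed and pushed to the red stop, the door sprang ajar, the yellow middle looks up again in the last picture, and the arm is clear; the job is handed in, but the hand-in returned no verdict.

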